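# Gauge the lacquer on a flask stopper

## Robot

A 6-joint arm with a two-finger parallel gripper is mounted at the origin on the work surface. World frame = base frame: x ahead of the robot, y to its left, z up, the work surface at z = 0. Lengths are in m, angles in rad, forces in N, time in s.
With the tool pointing down it reaches from about 0.35 to 0.975 m from the base axis. Payload 4.9 kg.
Tool frame: the origin (TCP) lies at the very end of the fingers, on their centre line; the grasp point (between the pads) lies ctrl.grip_point_offset behind it (ctrl.grip_point_offset is the distance from the TCP to the grasp point, in m); z points along the fingers, y is the direction in which the jaws open and shut (so a half turn about z gives the same grasp; the last joint's range is limited). The gripper opens to 85 mm and grips with 20 to 120 N. Pads are 22 mm wide; open, the fingers measure 114 mm over their backs; the gripper's body (76 mm by 85 mm) begins 54 mm behind the grasp point. The pads swing forward as they close: fully open they stand 13 mm farther back than shut.
Start: joints at [1.218, 0.053, 1.613, -0, 1.476, -0.119], TCP at [0.145, 0.608, 0.231] pointing down, gripper open.
Joint ranges: [-3.01, 3.01], [-1.01, 2.22], [0.06, 2.58], [-1.02, 4.17], [0.09, 2.62], [-3.14, 3.14]. Speed limits (rad/s): [2.57, 2.57, 3.14, 3.14, 3.14, 3.14].

## Interface

Orientations are given as a rotation vector (axis times angle).
In Python, from station import ctrl gives the robot as it stands. The module is installed in compiled form; this text tells all that it offers.
- The arm moves only by the shell command python3 -m creep 'ROWS' [FORCE]. ROWS is JSON, a list of rows, each a list of 5 numbers: the closure in counts, from 0 (fully open) to 255 (shut), then the shift along the tool's x, y, z in mm, then the turn about the tool's z in rad. A call has 1 to 12 rows; each row is the pose to reach, as a shift and turn from the pose commanded when the call began, along the tool's axes at that moment; what a row does not reach only later rows make up. A row lasts 1/12 s, in which the tool goes at most 41.7 mm and 7.16 degrees, less where a joint would pass 70% of its speed; a pose out of reach is approached as far as the arm can. A call with a gripper value outside its range is refused whole. The fingers move at their own pace and stop on an object; FORCE is the grip in N (left out, the last holds). Time passes only in rows, so rows that repeat a pose let the fingers close. It gives the time, the measured TCP pose, the force and the opening at its end, in the units of the state.
- ctrl.get_obs(): the state, without advancing time (a new reading comes with each control period).
- ctrl.get_image(name): name is "scene" or "top"; returns the picture (400x640x3 uint8, red, green, blue); there is no depth.
- ctrl.calibration(name): a dict with "fx", "fy", "cx", "cy" (pixels), "R" (3x3) and "t" (3): a world point X has camera coordinates R X + t. Camera axes: x right, y down, z forward; pixel columns grow to the right and rows downward; lengths in m; the calibration is good to about 2 mm. A picture is of the moment at which its call begins. calibration takes no time and is no camera call.
- ctrl.finish_job(): hands the job in, once; it reports no verdict.
Trained networks look in the newest picture that a camera, given by its name, has taken for a name from the list of things; names that differ only in an ending like _2 or _b are one class to them, and where a whole thing is asked for, a point or a joint stands for the part that bears it (a point fixed in the world has none). Each returns a list of dicts, best first, with "conf" (0 to 1); they miss things now and then, are a little off and sometimes report something else, mostly with a low value. They report only what shows in the picture. A call takes as long as a camera call. They do not tell look-alikes from the thing itself.
- ctrl.boxes_of(camera, label): "rect" ([left, top, width, height] in pixels, round what is visible of it).
- ctrl.outline_of(camera, label): "mask" (400x640 bool, what is visible of it) and "rect" ([left, top, width, height] in pixels, round what is visible of it).
The state is a dict: "t": time; "q": joint angles; "dq": joint speeds; "effort": joint torques, N m; "tool_pos": TCP position; "tool_rot": TCP orientation; "contact_force": force on the tool from outside, world axes, zero at the start; "wrist_torque": the same for the moment, N m; "opening": finger opening in m.
Only numpy, scipy, OpenCV 4.12 (cv2) and the standard library are available. Lean on these libraries where they do the work, as an engineer would, in place of code of your own. Each camera call takes 0.05 s, during which the arm holds its last target. There are 200 camera calls.

## Task

Take the black-topped stopper out of its wooden stand, lower it (do not drop it) into the neck of the red flask until its head sits flat on the rim, and let go of it. Then take the pen-shaped lacquer gauge out of its grey stand and hold it upright with its sprung brass tip gently on the yellow dot on the stopper, the tip pressed about half way in. Finish while holding it there: keep gripping the gauge and do not put it down; leave the bowl, the bottle and the phone case where they are.

Things in the scene. Friction and masses are not known exactly. Their poses are not given: they have to be found in the camera images.
- flask: Red flask with a narrow neck, fastened on a square wooden base (110 x 110 x 15 mm) screwed to the table; it cannot move. Origin: on its axis at the table surface, z up. Widest diameter 86 mm (33 to 57 mm above the table); from 89 mm up a straight neck, 41 mm outside diameter, bore 29 mm, open at the top, 120 mm above the table.
- flask_mouth (a point): Centre of the flask's open mouth, in the plane of the rim, 120 mm above the table.
- stopper: Loose stopper, 60 g, upright in the wooden stand. Origin: centre of the plug's lower end, z up its axis; yaw arbitrary. Tapered cork plug 24 mm long, diameter 18 mm at the bottom, 25 at its top; then a black cylindrical head, 44 mm diameter, 20 mm tall, flat on top. Origin 16 mm above the table in its stand (head resting on the stand), 96 mm when seated in the flask.
- stopper_spot (a point): Centre of the yellow dot (12 mm diameter) on the flat top of the stopper's head, 10 mm from the stopper's axis along the stopper's own x, 44 mm above the stopper's origin.
- gauge: Loose pen-shaped gauge, 150 g, upright, tip down, in the grey stand. Origin: on its axis at the lower end of the steel barrel, z up. Barrel 24 mm diameter, 0 to 45 mm; orange collar 36 mm, 45 to 51 mm; grey round grip 26 mm, 51 to 103 mm (top, green disc). A brass tip, 10 mm diameter, sticks out 16 mm below the barrel. In its stand the collar rests on top, origin 30 mm above the table.
- gauge_tip (a point): Centre of the flat end of the brass tip: 16 mm below the gauge's origin, on its axis, when the tip is not pressed.
- gauge_foot (a joint): How far the sprung brass tip is pushed into the gauge: 0 m free, 0.012 m fully in. The spring takes about 0.4 N per mm (4.8 N fully in); half way is 0.006 m and 2.4 N.
- stopper_stand: Fixed light wooden block, 80 x 80 x 40 mm high, with an upright 31 mm hole through its middle that holds the stopper at the start. Origin: centre of its underside on the table. It may be left or right of the flask.
- gauge_stand: Fixed grey block, 80 x 80 x 75 mm high, with an upright 28 mm hole through its middle that holds the gauge at the start. Origin: centre of its underside on the table. It may be left or right of the flask.
- bowl: Loose blue ceramic bowl, 104 mm diameter, 42 mm tall, origin at the centre of its underside; leave it alone.
- oil_bottle: Loose amber bottle, 52 mm diameter, 110 mm tall, origin at the centre of its underside; leave it alone.
- phone_case: Loose dark blue phone case lying flat, 145 x 75 x 16 mm (x, y, z), origin at the centre of its underside; leave it alone.
Things that resemble listed ones, but are neither listed nor needed, are in the scene too. Of the things that look like the gauge_stand, the smaller one is meant.

How it is judged:
On the way, in this order (a step that is already met when the one before it is completed fails the run):
1. the stopper's plug is in the flask's neck while the fingers still hold it (horizontal distance between stopper and flask below 0.006 m and z of stopper in the frame of flask below 0.112 m and contact force between stopper and the fingers above 0.5 N), for 0.05 s.
2. the stopper sits in the neck, head flat on the rim, and is let go (horizontal distance between stopper and flask below 0.004 m and z of stopper in the frame of flask between 0.092 and 0.0995 m and angle between stopper's own z axis and vertical below 0.08 rad and contact force between stopper and the fingers below 0.1 N), for 0.2 s.
At the end, for the whole second after the job is handed in: Stopper in the neck: within 4 mm of centre, 0.08 rad of upright, 3.5 mm of fully down. Gauge still gripped, within 0.12 rad of upright, touching nothing but the stopper: tip within 6 mm of the dot, pressed in 2 to 10 mm, 0.5 to 6 N. Bowl, bottle and phone case within 30 mm of their starts (horizontal distance between stopper and flask below 0.004 m and z of stopper in the frame of flask between 0.092 and 0.0995 m and angle between stopper's own z axis and vertical below 0.08 rad and distance between gauge_tip and stopper_spot below 0.006 m and angle between gauge's own z axis and vertical below 0.12 rad and height (world z) of gauge above 0.14 m and value of joint gauge_foot between 0.002 and 0.01 m and contact force between gauge and stopper between 0.5 and 6 N and contact force between gauge and the fingers above 1 N and contact force between gauge and flask below 0.1 N and contact force between gauge and gauge_stand below 0.1 N and distance of each of bowl, oil_bottle, phone_case from where it was at the start of the episode below 0.03 m); the arm keeps its last pose, push and grip.
It fails at once if the gauge is pressed hard (over 15 N) on the stopper (contact force between gauge and stopper above 15 N).
It fails at once if the bowl, the bottle or the phone case is moved more than 30 mm or tipped (distance of any of bowl, oil_bottle, phone_case from where it was at the start of the episode above 0.03 m or angle between any of bowl, oil_bottle, phone_case's own z axis and vertical above 0.3 rad).
It also fails if it takes over 51 s, if anything falls off the work surface, if the arm or the gripper's body presses on something with over 40 N, if the wrist force passes 120 N, or if a joint passes its speed limit or range.

## Working session

There is one attempt and no reset: what is moved stays moved. The work goes in short steps, Python scripts to look and compute and a shell command to move; the robot and the scene stay as the last step left them, time stands still between calls to the robot, and variables do not carry over. Pictures are saved under pics/ and viewed, about 8 in all and at most 12, crops included, and the job is handed in when it is done.

```bash
mkdir -p pics; cat > h.py <<'E'
import numpy as np, cv2
from station import ctrl
def snap(cam,name,crop=None,s=1):
    im=ctrl.get_image(cam)
    if crop: x,y,w,h=crop; im=im[y:y+h,x:x+w]
    im=cv2.resize(im,None,fx=s,fy=s,interpolation=cv2.INTER_CUBIC)
    cv2.imwrite('pics/'+name,im[:,:,::-1])
def back(cam,u,v,z):
    c=ctrl.calibration(cam);R=np.array(c['R']);t=np.array(c['t'])
    d=R.T@np.array([(u-c['cx'])/c['fx'],(v-c['cy'])/c['fy'],1]);o=-R.T@t
    return o+d*(z-o[2])/d[2]
def proj(cam,X):
    c=ctrl.calibration(cam);p=np.array(c['R'])@np.array(X)+np.array(c['t'])
    return np.array([c['fx']*p[0]/p[2]+c['cx'],c['fy']*p[1]/p[2]+c['cy']])
E
python3 - <<'E'
from h import *
snap('top','t1.png');snap('scene','s1.png')
for cam in('top','scene'):
  c=ctrl.calibration(cam);R=np.array(c['R']);print(cam,c['fx'],(-R.T@np.array(c['t'])).round(3),R.round(2).tolist())
  for l in['flask','stopper','stopper_stand','gauge','gauge_stand','bowl','oil_bottle','phone_case','stopper_spot']:
    print(l,[(np.round(b['rect']).tolist(),round(b['conf'],2)) for b in ctrl.boxes_of(cam,l)])
o=ctrl.get_obs();print(o['t'],o['tool_pos'],o['tool_rot'],o['opening'],ctrl.grip_point_offset)
E
```

```text
top 458.49692835531937 [0.385 0.08  1.123] [[0.02, -1.0, 0.02], [-0.98, -0.02, -0.2], [0.2, -0.01, -0.98]]
flask [([324.0, 216.0, 62.0, 60.0], 0.77)]
stopper [([234.0, 256.0, 21.0, 17.0], 0.55)]
stopper_stand [([229.0, 244.0, 41.0, 39.0], 0.63), ([440.0, 226.0, 16.0, 17.0], 0.35)]
gauge [([438.0, 226.0, 17.0, 17.0], 0.54)]
gauge_stand [([422.0, 215.0, 42.0, 39.0], 0.85), ([438.0, 281.0, 69.0, 55.0], 0.64)]
bowl [([250.0, 124.0, 40.0, 37.0], 0.72)]
oil_bottle [([392.0, 144.0, 28.0, 30.0], 0.88)]
phone_case [([149.0, 211.0, 35.0, 64.0], 0.7)]
stopper_spot [([236.0, 256.0, 21.0, 15.0], 0.57)]
scene 404.9917396011978 [ 0.996 -0.539  0.692] [[0.84, 0.54, -0.0], [0.34, -0.52, -0.78], [-0.43, 0.65, -0.62]]
flask [([236.0, 203.0, 55.0, 60.0], 0.69)]
stopper [([303.0, 159.0, 15.0, 16.0], 0.61)]
stopper_stand [([292.0, 162.0, 34.0, 26.0], 0.93)]
gauge [([192.0, 260.0, 23.0, 32.0], 0.69), ([333.0, 138.0, 53.0, 25.0], 0.66)]
gauge_stand [([81.0, 232.0, 95.0, 89.0], 0.96), ([172.0, 262.0, 66.0, 68.0], 0.84)]
bowl [([384.0, 205.0, 40.0, 34.0], 0.74)]
oil_bottle [([295.0, 283.0, 32.0, 48.0], 0.89)]
phone_case [([336.0, 136.0, 51.0, 27.0], 0.75)]
stopper_spot [([302.0, 163.0, 16.0, 13.0], 0.67)]
1.0 [0.14477969 0.60799293 0.23130988] [-3.66426259e-01 -3.12012306e+00 -3.52893766e-05] 0.0854284917632497 0.0187
```

View pics/t1.png

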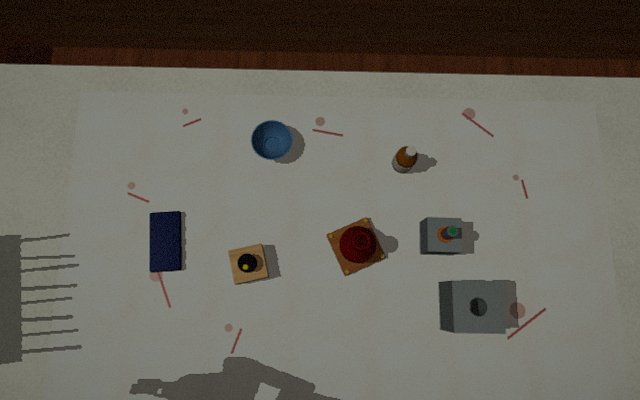

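View pics/s1.png

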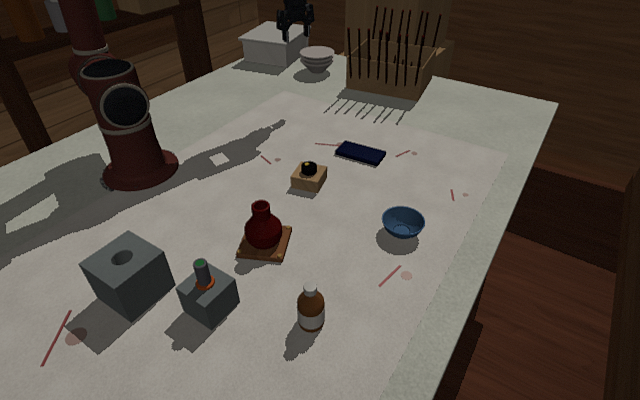

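The top view shows the stopper at (247,262) in the wooden stand, with its dot at about (245,267). The flask is at (358,243). There are two grey blocks: a small one at (445,236) holding the gauge, and a larger empty one at (478,306). The smaller one fits the description and holds the gauge. I'll confirm that in one enlarged crop and measure.

```bash
python3 - <<'E'
from h import *
im=ctrl.get_image('top'); s=ctrl.get_image('scene')
def cr(i,cx,cy,n=32): return cv2.resize(i[cy-n:cy+n,cx-n:cx+n],(384,288+96),interpolation=cv2.INTER_CUBIC)[:290+94]
def br(i): return np.clip(i.astype(float)*1.6,0,255).astype('uint8')
g=np.vstack([np.hstack([cr(br(im),247,262),cr(br(im),358,243)]),np.hstack([cr(br(im),447,236),cr(br(s),263,220)])])
cv2.imwrite('pics/c1.png',cv2.resize(g,(600,600))[:,:,::-1])
hsv=cv2.cvtColor(im,cv2.COLOR_RGB2HSV)
def cen(m,box):
    x,y,w,h=box;q=np.zeros_like(m);q[y:y+h,x:x+w]=m[y:y+h,x:x+w];ys,xs=np.nonzero(q);return xs.mean(),ys.mean(),len(xs),xs.min(),xs.max(),ys.min(),ys.max()
H,S,V=[hsv[...,i].astype(int) for i in range(3)]
y=cen((H>18)&(H<40)&(S>150)&(V>110),(235,250,25,25));print('dot',y,back('top',y[0],y[1],.060))
k=cen((V<50),(232,248,28,28));print('head',k,back('top',k[0],k[1],.052))
g=cen((H>40)&(H<95)&(S>80)&(V>50),(435,220,40,30));print('green',g,back('top',g[0],g[1],.133))
o=cen((H<18)&(S>170)&(V>90),(425,220,40,36));print('orange',o,back('top',o[0],o[1],.081))
for l,b in(('stopper_stand',.04),('gauge_stand',0)):
  for d in ctrl.outline_of('top',l)[:1]: print(l,cv2.minAreaRect(np.argwhere(d['mask'])[:,::-1].astype('float32')))
for zz in(.045,): print('flask c',back('top',358,243.5,zz))
h=hsv[215:275,325:390]
w=cen((H>8)&(H<22)&(S>100)&(V>70),(320,212,72,70));print(w)
m=((H>8)&(H<22)&(S>100)&(V>70))|((S>150)&((H<9)|(H>170)));q=np.zeros_like(m);q[212:280,322:392]=m[212:280,322:392]
print('base',cv2.minAreaRect(np.argwhere(q)[:,::-1].astype('float32')))
E
```

```text
dot (np.float64(244.75), np.float64(266.5625), 16, np.int64(243), np.int64(247), np.int64(265), np.int64(268)) [0.44837576 0.21981636 0.06      ]
head (np.float64(247.38), np.float64(262.116), 250, np.int64(238), np.int64(256), np.int64(254), np.int64(271)) [0.45917389 0.21524865 0.052     ]
green (np.float64(452.1162790697674), np.float64(230.88372093023256), 43, np.int64(449), np.int64(455), np.int64(228), np.int64(234)) [ 0.52887331 -0.23869688  0.133     ]
orange (np.float64(441.55), np.float64(234.91666666666666), 60, np.int64(438), np.int64(449), np.int64(227), np.int64(241)) [ 0.52666714 -0.23063233  0.081     ]
stopper_stand ((247.683837890625, 263.4825134277344), (36.30385971069336, 35.89595031738281), 78.2317123413086)
gauge_stand ((440.0, 235.5), (37.0, 42.0), 90.0)
flask c [ 0.50767175 -0.04242963  0.045     ]
(np.float64(346.99252615844546), np.float64(247.03587443946188), 669, np.int64(327), np.int64(384), np.int64(218), np.int64(275))
base ((355.4393615722656, 245.83868408203125), (45.01634216308594, 44.2550163269043), 65.32313537597656)
```

View pics/c1.png

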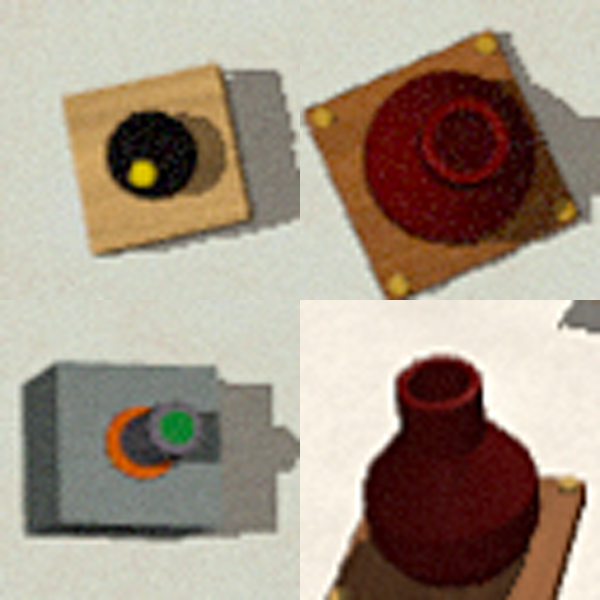

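The crop confirms that the gauge, with its orange collar and green top, sits in the smaller grey block. It also shows the flask mouth at top-image (361.2,240.7) and scene-image (260.9,205.9).

```bash
cat >> h.py <<'E'
from scipy.spatial.transform import Rotation as Rn
def tool():
    o=ctrl.get_obs();return np.array(o['tool_pos']),Rn.from_rotvec(o['tool_rot']).as_matrix()
def to(X):
    p,R=tool();return (R.T@(np.array(X)-p)*1000).round(1)
E
python3 - <<'E'
from h import *
print('mouth',back('top',361.0,240.4,.12),back('scene',260.6,205.6,.12))
print('base',back('top',355.4,245.8,.010))
print('head',back('top',247.2,262.5,.052),'scene',back('scene',310,167.5,.050))
print('collar',back('top',445.3,234.1,.081),'bigblk',back('top',478,306,.1))
p,R=tool();print(R.round(3),to([.459,.2155,.10]),to([.459,.2155,.04]))
E
```

```text
mouth [ 0.50606564 -0.04054255  0.12      ] [ 0.5108288  -0.04240596  0.12      ]
base [ 0.50594118 -0.04004513  0.01      ]
head [0.45828292 0.21562597 0.052     ] scene [0.46128377 0.22011293 0.05      ]
collar [ 0.52870995 -0.23936626  0.081     ] bigblk [ 0.36873456 -0.2988498   0.1       ]
[[-0.973  0.232  0.   ]
 [ 0.232  0.973  0.   ]
 [-0.     0.    -1.   ]] [-396.6 -309.   131.3] [-396.6 -309.   191.3]
```

```bash
python3 -m creep '[[0,-33,-26,5],[0,-66,-52,10]]' 2>&1 | tail -3; python3 -m creep '[[0,-32,-25,8,0],[0,-64,-50,16,0],[0,-96,-75,24,0],[0,-128,-100,32,0],[0,-160,-125,40,0],[0,-192,-150,48,0],[0,-224,-175,56,0],[0,-256,-200,64,0],[0,-288,-225,72,0],[0,-320,-250,80,0],[0,-352,-275,88,0],[0,-384,-300,90,0]]' 40; python3 - <<'E'
from h import *
print(to([.4588,.2160,.040]))
E
```

```text
$[0]: bad value
t: 2.2
tool_pos: [0.449, 0.2251, 0.1401]
tool_rot: [-0.366, -3.119, 0.001]
contact_force: [0.9, 1.1, -0.8]
opening: 0.0857
[-11.8  -6.6 100.1]
```

```bash
python3 -m creep '[[0,-6,-3,25,0],[0,-12,-6.5,50,0],[0,-12,-6.5,75,0],[0,-12,-6.5,90,0],[0,-12,-6.5,100,0],[0,-12,-6.5,100,0]]' 40; python3 - <<'E'
from h import *
p,R=tool();print(p, proj('scene',p),proj('top',p))
a=ctrl.get_image('top')[225:300,200:300];b=ctrl.get_image('scene')[125:200,260:360]
g=np.vstack([cv2.resize(i,(560,420//2*1+90),interpolation=cv2.INTER_CUBIC) for i in(a,b)])
cv2.imwrite('pics/p2.png',np.clip(g*1.5,0,255).astype('uint8')[:,:,::-1])
E
```

```text
t: 2.7
tool_pos: [0.4572, 0.2175, 0.0389]
tool_rot: [-0.366, -3.116, 0.003]
contact_force: [-0.6, -0.1, 0.3]
opening: 0.0853
[0.45724727 0.21745888 0.03887431] [308.35892267 170.78910821] [247.09087593 263.32995338]
```

View pics/p2.png

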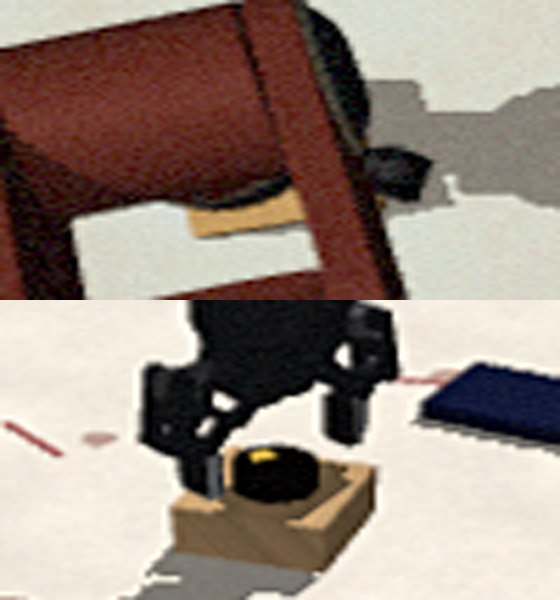

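The fingers straddle the head (scene crop, head at (276,472) in the crop), with the tips just above the stand. Closing.

```bash
python3 -m creep '[[140,0,0,0,0],[140,0,0,0,0],[140,0,0,0,0],[200,0,0,0,0],[200,0,0,0,0],[200,0,0,0,0],[200,0,0,0,0]]' 40; python3 -m creep '[[200,0,0,-15,0],[200,0,0,-40,0],[200,0,0,-75,0],[200,0,0,-110,0],[200,0,0,-115,0],[200,0,0,-115,0]]' ; python3 - <<'E'
from h import *
print(to([.508,-.0412,.15]),tool()[0])
b=ctrl.get_image('scene')[95:170,260:360]
cv2.imwrite('pics/p3.png',np.clip(cv2.resize(b,(560,420),interpolation=cv2.INTER_CUBIC)*1.5,0,255).astype('uint8')[:,:,::-1])
E
```

```text
t: 3.38
tool_pos: [0.46, 0.2185, 0.0427]
tool_rot: [0.366, 3.118, 0.001]
contact_force: [-0.8, 0.1, 6.3]
opening: 0.0424
t: 3.88
tool_pos: [0.4611, 0.2187, 0.1599]
tool_rot: [0.366, 3.114, 0.004]
contact_force: [0.9, -0.6, -0.5]
opening: 0.0424
[-105.8 -242.     9.7] [0.46106391 0.21874541 0.15993258]
```

View pics/p3.png

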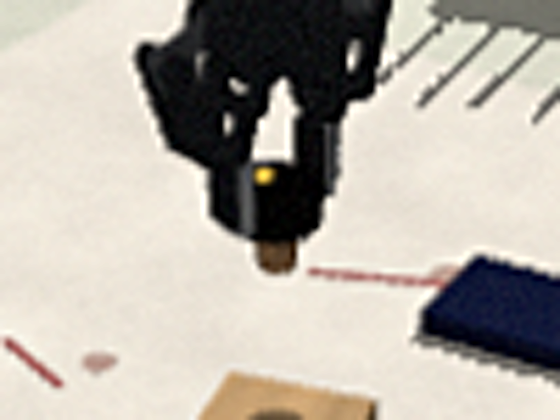

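The stopper is held upright, with the plug showing below the fingers and the dot visible at crop (265,175). Now to the flask.

```bash
python3 -m creep '[[200,-10,-22,-8,0],[200,-25,-57,-15,0],[200,-41,-93,-15,0],[200,-57,-129,-15,0],[200,-73,-165,-15,0],[200,-88,-200,-15,0],[200,-99,-225,-15,0],[200,-104,-237,-15,0],[200,-106,-242,-15,0],[200,-106,-242,-15,0],[200,-106,-242,-15,0]]' ; python3 - <<'E'
from h import *
p=tool()[0];print(p,proj('scene',p))
b=ctrl.get_image('scene')
m=[d for d in ctrl.outline_of('scene','stopper')][:1]
for d in m:
  ys,xs=np.nonzero(d['mask']);print(d['conf'],d['rect'],xs.mean(),ys.mean())
b=b[160:250,205:325]
cv2.imwrite('pics/p4.png',np.clip(cv2.resize(b,(720,540),interpolation=cv2.INTER_CUBIC)*1.6,0,255).astype('uint8')[:,:,::-1])
t=ctrl.get_image('top')[195:285,305:425]
cv2.imwrite('pics/p4t.png',np.clip(cv2.resize(t,(720,540),interpolation=cv2.INTER_CUBIC)*1.6,0,255).astype('uint8')[:,:,::-1])
E
```

```text
t: 4.85
tool_pos: [0.5054, -0.0409, 0.1701]
tool_rot: [-0.365, -3.118, -0.001]
contact_force: [-0.3, 0.2, -1.2]
opening: 0.0424
[ 0.50539    -0.04086203  0.1701181 ] [256.78357238 186.27589303]
0.88 [250.9, 173.1, 19.9, 26.3] 258.18639053254435 184.75147928994082
```

View pics/p4.png

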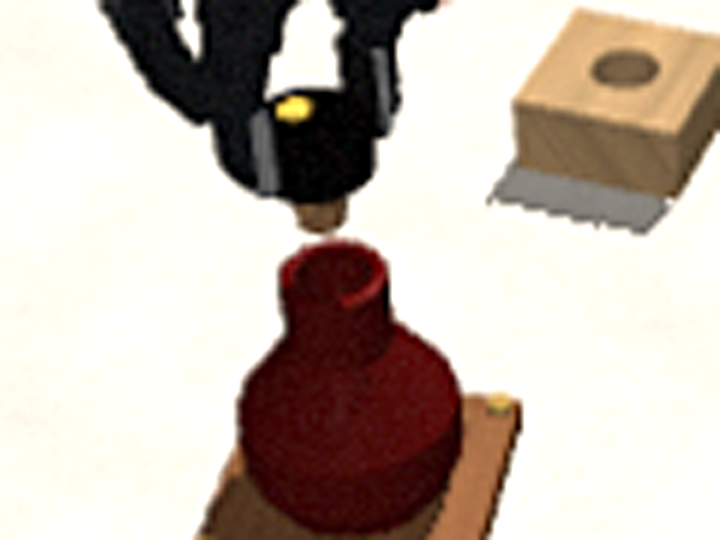

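The plug hangs a little left of the mouth: plug lower end at about crop (321,219), mouth centre at (333,274). Computing the correction.

```bash
python3 - <<'E'
from h import *
p,R=tool();print(p)
P=back('scene',205+320/6,160+218.5/6,p[2]-.0267);M=back('scene',205+333/6,160+274/6,.12)
print(P,M,M-P,'tool',(R.T@(M-P)*1000).round(1))
# spot: crop (295,107)
print('spot',back('scene',205+295/6,160+107.5/6,p[2]+.0173), P)
E
```

```text
[ 0.50581107 -0.04052807  0.17098645]
[ 0.50743861 -0.0422535   0.14428645] [ 0.51079025 -0.04270081  0.12      ] [ 0.00335164 -0.00044731 -0.02428645] tool [-3.4  0.3 24.3]
spot [ 0.4989207  -0.03878769  0.18828645] [ 0.50743861 -0.0422535   0.14428645]
```

View pics/p4t.png

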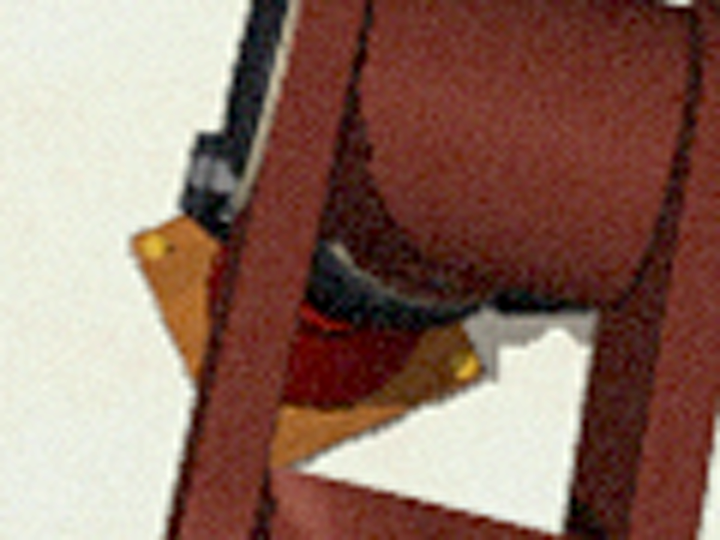

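The top view is blocked by the arm. I'll shift 3 mm in +x, then lower slowly and watch the force.

```bash
python3 -m creep '[[200,-3,0,5,0],[200,-3,0,15,0],[200,-3,0,22,0],[200,-3,0,27,0],[200,-3,0,32,0],[200,-3,0,32,0],[200,-3,0,32,0]]' ; python3 - <<'E'
from h import *
print(tool()[0]);o=ctrl.get_image('scene')[160:250,205:325]
cv2.imwrite('pics/p5.png',np.clip(cv2.resize(o,(720,540),interpolation=cv2.INTER_CUBIC)*1.6,0,255).astype('uint8')[:,:,::-1])
E
```

```text
t: 5.58
tool_pos: [0.5087, -0.0425, 0.1387]
tool_rot: [-0.366, -3.119, -0.0]
contact_force: [-0.2, 0.1, 0.5]
opening: 0.0424
[ 0.5086648  -0.04254334  0.13872546]
```

View pics/p5.png

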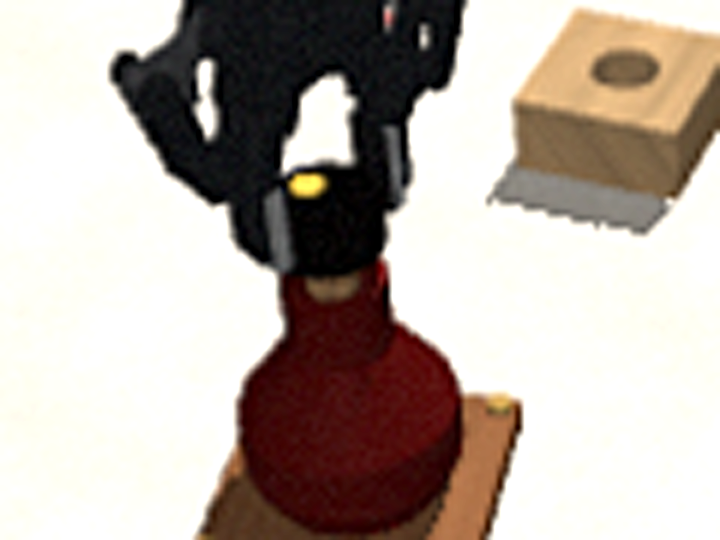

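The plug is inside the mouth: cork at crop (331,290), centred between the neck's rim edges, with no contact force. I'll lower the remaining 16 mm or so.

```bash
python3 -m creep '[[200,0,0,3,0],[200,0,0,6,0],[200,0,0,9,0],[200,0,0,12,0],[200,0,0,14,0],[200,0,0,14,0]]' ; python3 -m creep '[[200,0,0,1,0],[200,0,0,2,0],[200,0,0,2,0]]'
```

```text
t: 6.13
tool_pos: [0.5085, -0.0425, 0.1245]
tool_rot: [-0.366, -3.119, -0.0]
contact_force: [0.3, -0.3, -0.3]
opening: 0.0425
t: 6.38
tool_pos: [0.5089, -0.0426, 0.1232]
tool_rot: [-0.366, -3.12, -0.0]
contact_force: [-0.1, 0.1, -0.5]
opening: 0.0424
```

```bash
python3 -m creep '[[200,0,0,1,0],[200,0,0,2,0],[200,0,0,2,0]]'; python3 -m creep '[[200,0,0,0.5,0],[200,0,0,1,0],[200,0,0,1,0]]'
```

```text
t: 6.63
tool_pos: [0.5092, -0.0426, 0.1226]
tool_rot: [0.366, 3.12, -0.0]
contact_force: [-3.2, 0.6, 5.6]
opening: 0.0423
t: 6.88
tool_pos: [0.5093, -0.0426, 0.1225]
tool_rot: [-0.366, -3.12, 0.0]
contact_force: [-5.8, 0.5, 10.1]
opening: 0.0426
```

Contact came at the expected height (TCP 0.1225), with force building to 10 N, so it is seated. I'll release and rise.

```bash
python3 -m creep '[[110,0,0,-1,0],[90,0,0,-1,0],[60,0,0,-1,0],[40,0,0,-1,0],[0,0,0,-1,0],[0,0,0,-1,0],[0,0,0,-1,0],[0,0,0,-1,0]]'; python3 -m creep '[[0,0,0,-20,0],[0,0,0,-50,0],[0,0,0,-90,0],[0,0,-30,-90,0],[0,0,-70,-90,0],[0,0,-111,-90,0],[0,0,-140,-90,0],[0,0,-160,-90,0],[0,0,-170,-90,0],[0,0,-170,-90,0]]';python3 - <<'E'
from h import *
print(to([.5291,-.239,.20]),tool()[0])
im=ctrl.get_image('top');s=ctrl.get_image('scene')
g=np.hstack([cv2.resize(i,(400,400),interpolation=cv2.INTER_CUBIC) for i in(im[200:280,320:400],s[160:240,220:300])])
cv2.imwrite('pics/p6.png',np.clip(g*1.6,0,255).astype('uint8')[:,:,::-1])
for c,i in(('top',im),('scene',s)):
  H,S,V=[a.astype(int) for a in cv2.split(cv2.cvtColor(i,cv2.COLOR_RGB2HSV))]
  m=(H>18)&(H<40)&(S>130)&(V>100);q=np.zeros_like(m)
  y,x=(215,335) if c=='top' else (165,235)
  q[y:y+55,x:x+55]=m[y:y+55,x:x+55];ys,xs=np.nonzero(q)
  print(c,xs.mean(),ys.mean(),len(xs),xs.min(),xs.max(),ys.min(),ys.max(),back(c,xs.mean(),ys.mean(),.14))
E
```

```text
t: 7.55
tool_pos: [0.509, -0.0426, 0.1212]
tool_rot: [-0.366, -3.12, -0.0]
contact_force: [0.2, 0.3, 0.6]
opening: 0.0855
t: 8.38
tool_pos: [0.4692, -0.2094, 0.2112]
tool_rot: [-0.371, -3.119, 0.0]
contact_force: [-0.0, -0.5, 0.2]
opening: 0.0854
[-65.2 -14.7  11.2] [ 0.469163   -0.20943714  0.21123437]
top 364.9512195121951 238.46341463414635 41 359 383 219 257 [ 0.50798923 -0.04669886  0.14      ]
scene 256.5 196.25 16 254 259 195 198 [ 0.49987844 -0.04008053  0.14      ]
```

View pics/p6.png

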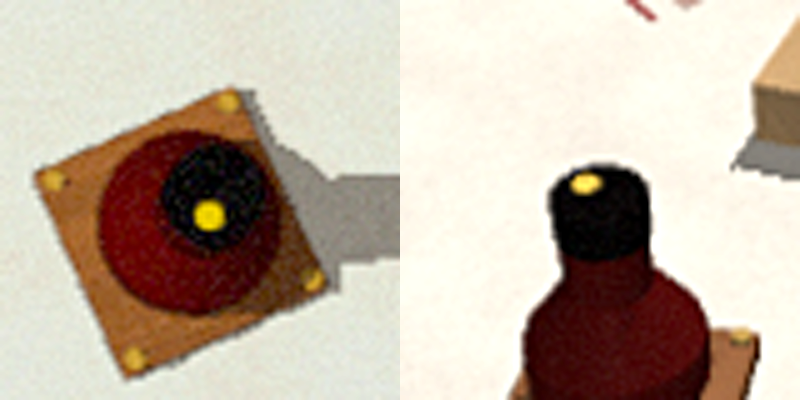

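Seated flat: the black head is on the neck in both views, with the dot at about (361.4,242.6) in the top image and (256.5,196.2) in the scene image. Next, the gauge from the scene camera.

```bash
python3 - <<'E'
from h import *
print('dot top',back('top',361.4,242.6,.14))
i=ctrl.get_image('scene');H,S,V=[a.astype(int) for a in cv2.split(cv2.cvtColor(i,cv2.COLOR_RGB2HSV))]
for n,m,z in(('green',(H>40)&(H<90)&(S>70),.133),('orange',(H<18)&(S>170)&(V>80),.078)):
  q=np.zeros_like(m);q[255:300,180:225]=m[255:300,180:225];ys,xs=np.nonzero(q)
  if len(xs): print(n,xs.mean(),ys.mean(),len(xs),xs.min(),xs.max(),ys.min(),ys.max(),back('scene',(xs.min()+xs.max())/2,ys.mean(),z))
p=tool()[0];print(p,to([.530,-.239,.085]))
E
```

```text
dot top [ 0.49890443 -0.03897503  0.14      ]
green 199.16666666666666 262.125 48 195 203 259 265 [ 0.53034471 -0.23974438  0.133     ]
orange 209.125 283.3125 48 196 214 276 289 [ 0.53425023 -0.24228338  0.078     ]
[ 0.46983024 -0.20700284  0.21116476] [-66.  -17.3 126.1]
```

```bash
python3 -m creep '[[0,-30,-8,0,0],[0,-60,-16,0,0],[0,-66,-17.5,25,0],[0,-66,-17.5,55,0],[0,-66,-17.5,85,0],[0,-66,-17.5,110,0],[0,-66,-17.5,124,0],[0,-66,-17.5,124,0],[0,-66,-17.5,124,0]]'; python3 -m creep '[[150,0,0,0,0],[150,0,0,0,0],[200,0,0,0,0],[255,0,0,0,0],[255,0,0,0,0],[255,0,0,0,0],[255,0,0,0,0],[255,0,0,0,0],[255,0,0,0,0]]' 40
```

```text
t: 9.28
tool_pos: [0.53, -0.2393, 0.0872]
tool_rot: [-0.364, -3.12, -0.001]
contact_force: [0.1, 0.8, 0.3]
opening: 0.0853
t: 10.03
tool_pos: [0.5302, -0.2405, 0.0884]
tool_rot: [0.366, 3.119, -0.001]
contact_force: [-1.8, 1.2, 5.4]
opening: 0.0252
```

```bash
python3 -m creep '[[255,0,0,-15,0],[255,0,0,-45,0],[255,0,0,-80,0],[255,0,0,-115,0],[255,0,0,-140,0],[255,0,0,-148,0],[255,0,0,-148,0]]';python3 - <<'E'
from h import *
print(to([.5000,-.0400,.235]),tool()[0])
E
```

```text
t: 10.62
tool_pos: [0.5307, -0.241, 0.2377]
tool_rot: [0.366, 3.116, -0.003]
contact_force: [0.6, -0.6, -1.5]
opening: 0.0254
[ 76.5 188.4   2. ] [ 0.53071517 -0.24099902  0.23766138]
```

```bash
python3 -m creep '[[255,7,19,0,0],[255,20,50,0,0],[255,34,84,0,0],[255,47,116,0,0],[255,60,148,0,0],[255,70,172,0,0],[255,75,184,0,0],[255,76.5,188.5,0,0],[255,76.5,188.5,0,0],[255,76.5,188.5,0,0]]';python3 - <<'E'
from h import *
p=tool()[0];print(p,'pred tip',p-[0,0,.0744],proj('scene',p-[0,0,.0744]))
im=ctrl.get_image('scene')[140:240,200:320];
cv2.imwrite('pics/p7.png',np.clip(cv2.resize(im,(720,600),interpolation=cv2.INTER_CUBIC)*1.6,0,255).astype('uint8')[:,:,::-1])
E
```

```text
t: 11.45
tool_pos: [0.4988, -0.0399, 0.2341]
tool_rot: [-0.367, -3.118, 0.001]
contact_force: [-0.2, 0.3, -2.6]
opening: 0.0251
[ 0.4987851  -0.03987109  0.23410527] pred tip [ 0.4987851  -0.03987109  0.15970527] [255.21897728 188.88311904]
```

View pics/p7.png

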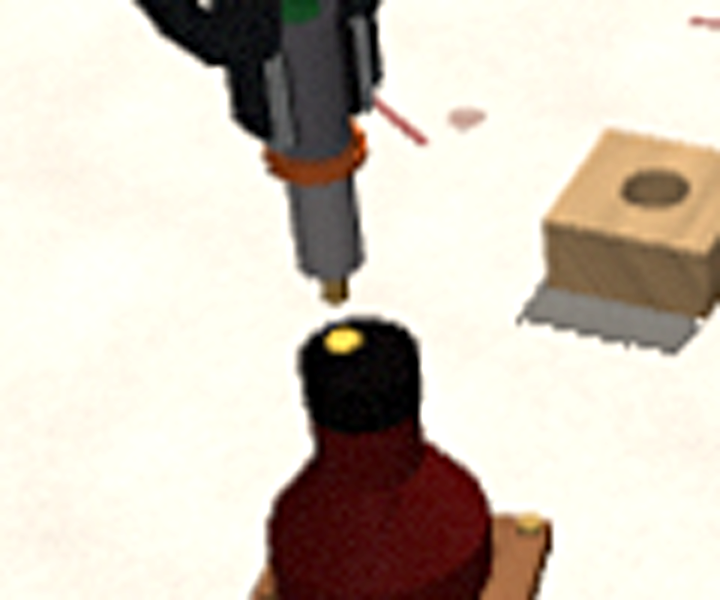

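The tip's lower end is at crop (336,295) and the dot is at (344,341). Checking the tilt and the offset.

```bash
python3 - <<'E'
from h import *
p,R=tool();f=lambda u,v:(200+u/6-.4,140+v/6-.4)
D=back('scene',*f(344,341),.14);T=back('scene',*f(336,295),p[2]-.0744)
print(p,D,T,D-T,'tool',(R.T@(D-T)*1000).round(1))
a,b,c=[proj('scene',T+[0,0,h]) for h in(0,.061,.119)];print('expected crop px upright: tip/collar/top',[((x-[200,140])*6+2.4).round(0) for x in(a,b,c)])
E
```

```text
[ 0.49897923 -0.04023219  0.23450272] [ 0.50108844 -0.04006144  0.14      ] [ 0.49957892 -0.03948564  0.16010272] [ 0.00150952 -0.0005758  -0.02010272] tool [-1.6 -0.2 20.1]
expected crop px upright: tip/collar/top [array([336., 295.]), array([317., 154.]), array([298.,   8.])]
```

The gauge is upright: the collar and top fall on the expected pixels. The offset is about 1.5 mm. Now lowering.

```bash
python3 -m creep '[[255,-1.3,0,4,0],[255,-1.3,0,9,0],[255,-1.3,0,13,0],[255,-1.3,0,16,0],[255,-1.3,0,16,0],[255,-1.3,0,16,0]]'; python3 -m creep '[[255,0,0,1,0],[255,0,0,2,0],[255,0,0,3,0],[255,0,0,4,0],[255,0,0,4,0],[255,0,0,4,0]]';python3 -m creep '[[255,0,0,1,0],[255,0,0,2,0],[255,0,0,3,0],[255,0,0,3,0],[255,0,0,3,0]]'
```

```text
t: 12.0
tool_pos: [0.5, -0.0396, 0.2188]
tool_rot: [-0.367, -3.119, -0.0]
contact_force: [0.2, 0.2, -2.0]
opening: 0.025
t: 12.5
tool_pos: [0.5002, -0.0394, 0.2152]
tool_rot: [-0.366, -3.12, -0.0]
contact_force: [0.6, 0.8, -2.4]
opening: 0.0251
t: 12.92
tool_pos: [0.5004, -0.0395, 0.2124]
tool_rot: [0.366, 3.12, 0.0]
contact_force: [0.5, 0.7, -1.1]
opening: 0.025
```

```bash
python3 -m creep '[[255,0,0,1,0],[255,0,0,2,0],[255,0,0,3,0],[255,0,0,3.7,0],[255,0,0,3.7,0],[255,0,0,3.7,0],[255,0,0,3.7,0],[255,0,0,3.7,0]]';python3 - <<'E'
from h import *
f=[]
for k in range(6):
  im=ctrl.get_image('scene');f.append(ctrl.get_obs()['contact_force'][2])
print(tool()[0],np.round(f,2))
a=im[155:225,215:299]
cv2.imwrite('pics/p8.png',np.clip(cv2.resize(a,(720,600),interpolation=cv2.INTER_CUBIC)*1.6,0,255).astype('uint8')[:,:,::-1])
E
```

```text
t: 13.58
tool_pos: [0.5004, -0.0395, 0.2088]
tool_rot: [0.366, 3.12, -0.0]
contact_force: [0.5, 1.0, 1.1]
opening: 0.025
[ 0.50032547 -0.03949935  0.20867042] [0.89 1.36 0.75 0.52 0.4  1.09]
```

View pics/p8.png

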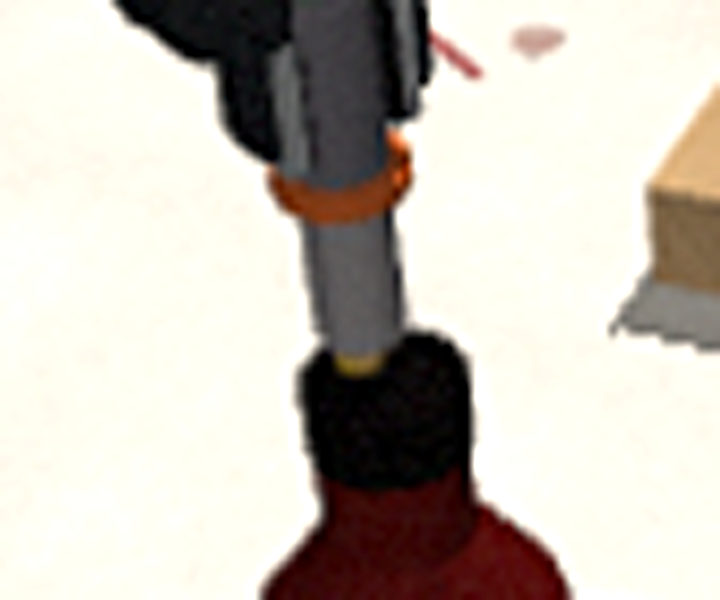

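The brass end covers the dot at crop (358,365). Net force is about 3 N and the height gives about 5.7 mm of press. Handing in.

```bash
python3 -c "
from station import ctrl
print(ctrl.finish_job())"
```

```text
the job is handed in; nothing more can be done
None
```

The stopper is seated in the flask and released, and the gauge is held upright on the yellow dot. I handed the job in at about 14 s; no verdict is reported.

- **Stopper:** I lowered it into the neck while gripped. Contact came at the expected height, with the force building to about 10 N. After I let go, both cameras showed its head flat on the rim.
- **Gauge:** It came from the smaller grey stand and is still gripped at 25 mm opening. Just before lowering, its tilt matched a vertical one in the picture.
- **Tip on the dot:** The tip covers the dot to within an estimated 1–2 mm. It is pressed in about 5.7 mm by height, and the force is about 3 N above the reading with the gauge hanging free. That reading is noisy by about 0.5 N, and 2.4 N is nominal.
- **Disagreements:** The two cameras differed by about 4 mm on the flask mouth and the stopper. I settled this by comparing parts within the scene camera's view, since the arm blocked the top one.
- **Not checked:** I kept away from the bowl, bottle and phone case but did not measure them again at the end.
- **Slip:** My first move command was refused because its rows were one number short, so nothing moved.

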